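# Clamp a turned lamp base on the finishing stand

### The arm

A 6-joint arm with a two-finger parallel gripper is mounted at the origin on the work surface. World frame = base frame: x ahead of the robot, y to its left, z up, the work surface at z = 0. Lengths are in mm, angles in degrees, forces in N, time in s.
With the tool pointing down it reaches from about 300 to 850 mm from the base axis. Payload 4.2 kg.
Tool frame: the origin (TCP) lies midway between the tips of the shut fingers; the grasp point (between the pads) lies env.hold_point_z behind it (env.hold_point_z is the distance from the TCP to the grasp point, in mm); z points along the fingers, y is the line along which they close (so a half turn about z gives the same grasp; the last joint's range is limited). The gripper opens to 91 mm and grips with 3 to 60 N. Pads are 32 mm wide; open, the fingers measure 118 mm over their backs; the gripper's body (76 mm by 178 mm) begins 60 mm behind the grasp point.
Start: joints at [-74.083, 18.312, 89.639, -0, 72.044, -1.146], TCP at [168.719, -549.709, 188.176] pointing down, gripper open.
Joint ranges: [-177.97, 177.97], [-48.28, 115.42], [12.27, 149.76], [-77.06, 257.06], [2.81, 150.46], [-146.56, 146.56]. Speed limits (degrees/s): [147.25, 147.25, 180, 180, 180, 180].

### API

Orientations are given as [roll, pitch, yaw] about the fixed x, y, z axes, in that order (R = Rz(yaw) Ry(pitch) Rx(roll)).
In Python, from workcell import env, viewer, spotter gives the robot as it stands.
- The arm moves only by the tool apply_moves, never from a script. Its arguments are lists of equal length, an entry for each row: "delta_pos": the shift along the world's x, y, z normalised to -1 to 1, where 1 is 120 mm, a list of three; "rot": the turn, a rotation vector about the world's x, y, z normalised to -1 to 1, where 1 is 1.5 rad, a list of three; "hand": the opening, from 0 (shut) to 1 (fully open). A call has 1 to 10 rows; each row is the pose to reach, as a shift and turn from the pose commanded when the call began; what a row does not reach only later rows make up. A row lasts 1/12 s, in which the tool goes at most 41.7 mm and 7.16 degrees, less where a joint would pass 70% of its speed; a pose out of reach is approached as far as the arm can. A call with a number of a shift or a turn outside -1 to 1 is refused whole. A call with a gripper value outside its range is refused whole. The fingers move at their own pace and stop on an object; "newtons" is the grip in N (left out, the last holds). Time passes only in rows, so rows that repeat a pose let the fingers close. It gives the time, the measured TCP pose, the force, the opening and the grip force at its end, in the units of the state.
- env.state(): the state, without advancing time (a new reading comes with each control period).
- viewer.grab_frame(name): name is "scene" or "top" or "wrist"; returns a dict with "pixels" (400x640x3 uint8, red, green, blue), "camera_matrix" (3x3 intrinsics, pixels), "R" (3x3) and "t" (3): a world point X has camera coordinates R X + t; the wrist camera has in their place "mount" (4x4, takes a point from camera to tool coordinates, whose origin is the TCP and whose axes are the flange's). Camera axes: x right, y down, z forward; pixel columns grow to the right and rows downward; lengths in mm; the calibration is good to about 2 mm. A picture is of the moment at which its call begins: read the wrist's pose just before it. There is no depth.
- env.job_done(): hands the job in; it is judged then, once.
Trained networks look in a picture, given as the dict that the camera call returned (one of the last four; its "shot" number tells which), for a name from the list of things; names that differ only in an ending like _2 or _b are one class to them, and where a whole thing is asked for, a point or a joint stands for the part that bears it (a point fixed in the world has none). Each returns a list of dicts, best first, with "score" (0 to 1); they miss things now and then, are a little off and sometimes report something else, mostly with a low value. They report only what shows in the picture. A call takes as long as a camera call. They do not tell look-alikes from the thing itself.
- spotter.trace(picture, query): "mask" (400x640 bool, what is visible of it) and "box" ([centre column, centre row, width, height] in pixels, round what is visible of it).
- spotter.landmark_of(picture, query): "position" ([column, row] in pixels: a listed point, or the origin of a listed thing).
The state is a dict: "time_s": time; "qpos": joint angles; "qvel": joint speeds; "effort": joint torques, N m; "ee_pos": TCP position; "ee_rot": TCP orientation; "force": force on the tool from outside, world axes, zero at the start; "torque": the same for the moment, N m; "gripper_width": finger opening in mm; "gripper_force": force on a finger pad.
Only numpy, scipy, OpenCV 4.12 (cv2) and the standard library are available. Lean on these libraries where they do the work, as an engineer would, in place of code of your own. Each camera call takes 0.05 s, during which the arm holds its last target. There are 200 camera calls.

### The job

Mount the turned wooden lamp base on the finishing stand for sanding: slip it neck up over the threaded post until it lies flat on the grey flange, then stand the orange clamping nut squarely on the lip at the top of the thread. Turn the nut backward (anticlockwise from above) until it drops into the thread start, then forward (clockwise) to run it down until it clamps the neck tight. Leave the tools and other things around it where they are.

Things in the scene. Friction and masses are not known exactly. Their poses are not given: they have to be found in the camera images.
- stand: Fixed finishing stand, yaw varies. Origin: centre of its underside on the table, z up. Dark round foot 170 mm across, 12 thick; grey flange 90 across, top at height 30; aluminium post 41 to 42 across, tip (22 wide) at height 115.5, with a coarse right-hand three-start thread, 30 mm advance per turn, near its top. Three small yellow marks on the foot point at the thread's gaps.
- stand_seat (a point): Centre of the grey flange's top face, 30 mm above the table: where the lamp base's underside must lie.
- thread_top (a point): On the post's axis, 109.5 mm above the table, at the height of three flat steel lips (each 84 degrees long) that crown the thread. A red stop tooth 5 mm high and 10 degrees long stands on each lip's clockwise end (seen from above), so pins standing on the lips cannot leave them clockwise; turned anticlockwise they come to a gap, fall, and meet the next tooth's lip end.
- gap (a point): Middle of one of the three open gaps between the lips (36 degrees wide, 18 mm from the post's axis, height 109.5 mm). The gaps are centred at 0 (this one), 120 and 240 degrees about z from the stand's +x. A pin in a gap falls 6 to 9 mm; from there clockwise it runs under the lip, down the thread.
- lamp_base: Loose turned wooden lamp base, about 0.32 kg, lying neck up. Origin: centre of its underside, z along its bore. Disc 140 mm across and 16 mm thick, and on it a round paler neck 66 mm across whose top is 50 mm above the underside. Bore 46 mm right through. Seated on the flange, its neck top is 80 mm above the table. It can be gripped across the neck.
- neck_top (a point): Centre of the neck's top, 50 mm above the underside of the lamp base.
- nut: Loose orange cap nut, about 0.2 kg, standing on its open end. Origin: centre of its lower rim, z up. Skirt 60 mm across, bore 45 mm with a flared mouth, closed at height 38 to 44 by a cap. On the cap a straight grip fin 84 mm long (along the nut's x), 14 thick, from height 44 to 72; its +x end is black. Three steel pins inside, 5 mm thick, point inward.
- nut_pin (a point): Inner end of the pin under the black fin end, 17 mm above the nut's rim, 15 mm from its axis, at 0 degrees from the nut's +x; the other two at 120 and 240 degrees. Nut origin above the table: 95 mm with the pins on the lips, 85 to 88 dropped in the thread start, 80 bearing on the neck of the seated lamp base.
- fin_mid (a point): Middle of the grip fin, on the nut's axis, 58 mm above its rim; axes as the nut. From the drop the nut needs about 1.6 to 2.0 rad clockwise to be tight; it touches the neck some 0.4 rad earlier. Tight means 0.5 to 1.5 N m about the axis (under 0.15 while it still runs freely), and it stays tight when let go. In the thread it has 1.5 mm of free play up and down.
- wax_tin: Bystander: tin, 80 mm across, 50 mm high, standing. Origin under its centre.
- glue_bottle: Bystander: bottle, 60 mm across, 150 mm high, standing. Origin under its centre.
- sanding_block: Bystander: cork block 110 x 60 x 35 mm. Origin under its centre.
- mallet: Bystander: wooden mallet lying down, head 70 mm thick and 110 mm long towards its +x, handle 130 mm towards -x. Origin on the table below where handle and head meet.
- gouge: Bystander: turning gouge lying down, 230 mm long along its x, 28 mm thick. Origin on the table below its middle.
- calliper: Bystander: steel outside calliper lying flat, 130 mm long towards +x from its pivot, 65 mm wide, 12 mm thick. Origin under the pivot.
- turned_bowl: Bystander: wooden bowl, 110 mm across, 50 mm high. Origin under its centre.
Mind the look-alikes: they are no part of the job. What is shaped like the lamp_base but black or white is not meant.

How it is judged:
By the outcome, as a careful person would: the job done as asked, in the order asked, and still so for the second after the job is handed in, with the robot touching nothing.
It also fails if it takes over 67 s, if anything falls off the work surface, if the arm or the gripper's body presses on something with over 40 N, if the wrist force passes 120 N, or if a joint passes its speed limit or range.

## Working session

There is one attempt and no reset: what is moved stays moved. The work goes in short steps, Python scripts to look and compute and a tool call to move; the robot and the scene stay as the last step left them, time stands still between calls to the robot, and variables do not carry over. Pictures are saved under pics/ and viewed, at most 13 in all, crops included, and the job is handed in when it is done.

Besides the shell and the picture viewer there is one more tool, called by a JSON object that holds its "api" and its "payload". apply_moves: Moves the arm, as the interface text tells. Its arguments: {"type":"object","properties":{"delta_pos":{"type":"array"},"rot":{"type":"array"},"hand":{"type":"array"},"newtons":{"type":"number"}},"required":["delta_pos","rot","hand"]}

```bash
ls; mkdir -p pics
cat > h.py <<'E'
import numpy as np, cv2
from workcell import env, viewer, spotter
from scipy.spatial.transform import Rotation as Ro
def ray(p,uv,st=None):
    K=np.array(p["camera_matrix"]);d=np.linalg.inv(K)@np.array([uv[0],uv[1],1.])
    if "R" in p and p["R"] is not None:
        R=np.array(p["R"]);t=np.array(p["t"]);return -R.T@t,R.T@d
    M=np.array(p["mount"]);Rt=Ro.from_euler('xyz',st["ee_rot"],degrees=True).as_matrix()
    return np.array(st["ee_pos"])+Rt@M[:3,3],Rt@M[:3,:3]@d
def atz(p,uv,z,st=None):
    o,d=ray(p,uv,st);return o+d*(z-o[2])/d[2]
def proj(p,X,st=None):
    K=np.array(p["camera_matrix"])
    if "R" in p and p["R"] is not None: c=np.array(p["R"])@X+np.array(p["t"])
    else:
        M=np.array(p["mount"]);Rt=Ro.from_euler('xyz',st["ee_rot"],degrees=True).as_matrix()
        c=M[:3,:3].T@(Rt.T@(np.array(X)-st["ee_pos"])-M[:3,3])
    u=K@c;return u[:2]/u[2]
def save(p,n): cv2.imwrite("pics/"+n,cv2.cvtColor(p["pixels"],cv2.COLOR_RGB2BGR))
E
python3 - <<'E'
from h import *
print(env.state(),env.hold_point_z)
ps={}
for n in("top","scene"):
    p=viewer.grab_frame(n);save(p,n+".png")
    ps[n]=p
    o,_=ray(p,(320,200));print(n,o.round())
    for q,z in[("stand_seat",30),("thread_top",109.5),("gap",109.5),("lamp_base",0),("neck_top",50),("nut",0),("nut_pin",17),("fin_mid",58),("wax_tin",0),("glue_bottle",0),("sanding_block",0),("mallet",0),("gouge",0),("calliper",0),("turned_bowl",0)]:
        for r in spotter.landmark_of(p,q)[:4]:
            print(q,round(r["score"],2),np.round(r["position"]),atz(p,r["position"],z).round()[:2])
E
```

```text
pics
{'time_s': 0.0, 'qpos': array([-7.40839084e+01,  1.83498228e+01,  8.97079124e+01,  8.97637793e-04,
        7.20417083e+01, -1.14559243e+00]), 'qvel': array([ 0.11069406,  0.08617123, -0.06339808,  0.00361626,  0.00575566,
       -0.04060947]), 'effort': array([ 2.63132279e-03, -4.12456119e+01, -2.31973028e+01,  7.34082260e-02,
        4.57558560e-02, -1.63805580e-04]), 'ee_pos': array([ 168.56272599, -549.15855605,  187.3283269 ]), 'ee_rot': array([-1.79900593e+02, -2.84142860e-03,  1.70614040e+01]), 'force': array([ 0.27902554, -0.20761706, -0.17142807]), 'torque': array([-0.00234013,  0.05494888,  0.02116623]), 'gripper_force': 0.0, 'gripper_width': 91.10256837565083} 18.8
top [ 457.  -29. 1146.]
stand_seat 0.74 [324. 179.] [602. -50.]
thread_top 0.85 [321. 174.] [607. -41.]
gap 0.98 [326. 167.] [626. -54.]
gap 0.18 [419. 212.] [ 496. -316.]
lamp_base 0.81 [458. 261.] [ 350. -461.]
lamp_base 0.65 [267. 248.] [393. 128.]
lamp_base 0.64 [420. 211.] [ 504. -347.]
neck_top 0.88 [267. 247.] [398. 120.]
neck_top 0.74 [420. 208.] [ 511. -336.]
neck_top 0.67 [467. 261.] [ 355. -468.]

[... 672 characters left out ...]

lamp_base 0.74 [316. 170.] [387. 121.]
lamp_base 0.59 [235. 262.] [ 511. -344.]
neck_top 0.88 [235. 252.] [ 517. -341.]
neck_top 0.85 [165. 244.] [ 350. -463.]
neck_top 0.79 [316. 164.] [408. 102.]
neck_top 0.62 [280. 298.] [ 718. -351.]
nut 0.7 [234. 260.] [ 504. -342.]
nut 0.58 [364. 161.] [481. 284.]
nut_pin 0.24 [330. 227.] [626. -64.]
fin_mid 0.67 [364. 149.] [479. 279.]
wax_tin 0.84 [407. 214.] [758. 165.]
glue_bottle 0.65 [279. 300.] [ 695. -339.]
sanding_block 0.97 [331. 285.] [ 764. -207.]
sanding_block 0.5 [231. 250.] [ 467. -325.]
mallet 0.85 [425. 177.] [701. 364.]
gouge 0.73 [289. 193.] [407. -33.]
calliper 0.54 [221. 216.] [ 329. -263.]
turned_bowl 0.67 [385. 238.] [770.  31.]
```

View pics/top.png

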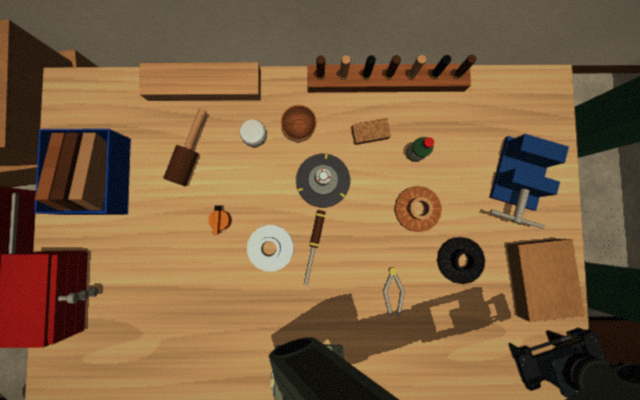

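View pics/scene.png

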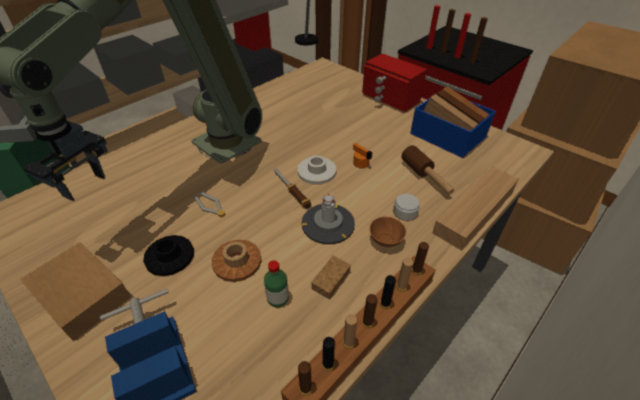

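The top view shows the brown base at (418,209), with its black look-alike at (461,260) and the white one at (270,248). The stand is at (323,180). The nut is at (219,219) with its black fin end up at (221,208). In the scene view the base is at (236,258) and the nut at (362,157). I'll move over the brown base.

{"api": "apply_moves", "payload": {"delta_pos": [[0.95, 0.58, 0.12], [0.95, 0.58, 0.12], [0.95, 0.58, 0.12], [0.95, 0.58, 0.12]], "rot": [[0, 0, 0], [0, 0, 0], [0, 0, 0], [0, 0, 0]], "hand": [1, 1, 1, 1]}}

```text
time_s: 1.93
ee_pos: [287.0, -477.5, 203.5]
ee_rot: [180.0, -0.2, 17.3]
force: [0.2, 0.3, -0.6]
gripper_width: 90.9
gripper_force: 0.0
```

{"api": "apply_moves", "payload": {"delta_pos": [[0.95, 0.58, 0.12], [0.95, 0.58, 0.12], [0.95, 0.58, 0.12], [0.95, 0.58, 0.12]], "rot": [[0, 0, 0], [0, 0, 0], [0, 0, 0], [0, 0, 0]], "hand": [1, 1, 1, 1]}}

```text
time_s: 2.27
ee_pos: [401.2, -407.9, 217.7]
ee_rot: [180.0, -0.2, 17.3]
force: [-0.4, -0.4, -0.1]
gripper_width: 91.1
gripper_force: 0.0
```

{"api": "apply_moves", "payload": {"delta_pos": [[0.9, 0.58, 0.12], [0.9, 0.58, 0.12], [0.9, 0.58, 0.12], [0.9, 0.58, 0.12], [0.9, 0.58, 0.12], [0.9, 0.58, 0.12]], "rot": [[0, 0, 0], [0, 0, 0], [0, 0, 0], [0, 0, 0], [0, 0, 0], [0, 0, 0]], "hand": [1, 1, 1, 1, 1, 1]}}

```text
time_s: 2.77
ee_pos: [504.0, -341.3, 230.9]
ee_rot: [-180.0, 0.1, 17.1]
force: [-0.5, -0.5, -0.7]
gripper_width: 91.2
gripper_force: 0.0
```

Run:
```python
from h import *
st=env.state();p=viewer.grab_frame("wrist");save(p,"w1.png")
print(st["ee_pos"],st["ee_rot"],st["qpos"].round(1),p["mount"])
for q,z in[("lamp_base",0),("neck_top",50),("stand_seat",30),("thread_top",109.5)]:
    for r in spotter.landmark_of(p,q)[:3]: print(q,round(r["score"],2),np.round(r["position"]),atz(p,r["position"],z,st).round(1))
for r in spotter.trace(p,"lamp_base")[:2]: print(r["score"],r["box"])
```

```text
[ 503.97215236 -341.33618281  230.94457534] [-1.79994969e+02  9.02902175e-02  1.70934698e+01] [-35.2  20.2  80.7  -0.1  79.2  37.8] [[ 1.06013162e-03 -9.63016130e-01 -2.69441663e-01  7.73839529e+01]
 [ 9.99999108e-01  8.01867223e-04  1.06857863e-03  2.75857242e-02]
 [-8.13002022e-04 -2.69442556e-01  9.63016120e-01 -1.97121203e+02]
 [ 0.00000000e+00  0.00000000e+00  0.00000000e+00  1.00000000e+00]]
lamp_base 0.74 [  2. 153.] [393.  116.9   0. ]
lamp_base 0.64 [316. 168.] [ 510.3 -340.9    0. ]
lamp_base 0.58 [358. 280.] [ 347.9 -465.8    0. ]
neck_top 0.74 [366. 296.] [ 352.4 -471.    50. ]
neck_top 0.55 [316. 175.] [ 509.2 -341.1   50. ]
stand_seat 0.66 [112.  34.] [602.2 -44.5  30. ]
thread_top 0.84 [58.  5.] [607.6 -45.5 109.5]
0.89 [26.4, 153.8, 49.4, 99.1]
0.69 [358.6, 279.4, 77.1, 77.5]
```

View pics/w1.png

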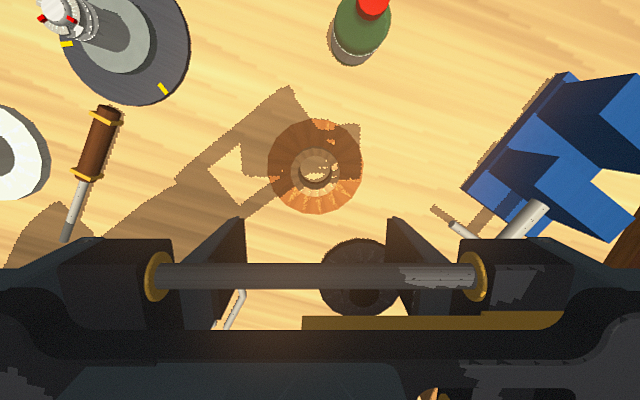

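The wrist view shows the brown base centred at about (316,170), between the fingers and clear of the bottle. The stand is at upper left. I'll lower onto the neck and grip it.

{"api": "apply_moves", "payload": {"delta_pos": [[0.04, 0, -0.3], [0.04, 0, -0.6], [0.04, 0, -0.9], [0.04, 0, -0.9]], "rot": [[0, 0, 0], [0, 0, 0], [0, 0, 0], [0, 0, 0]], "hand": [1, 1, 1, 1]}}

```text
time_s: 3.4
ee_pos: [504.5, -338.3, 116.3]
ee_rot: [-179.3, 0.5, 17.0]
force: [-1.6, 1.6, -1.8]
gripper_width: 91.1
gripper_force: 0.0
```

{"api": "apply_moves", "payload": {"delta_pos": [[0, 0, -0.3], [0, 0, -0.6], [0, 0, -0.8], [0, 0, -0.85], [0, 0, -0.85], [0, 0, -0.85]], "rot": [[0, 0, 0], [0, 0, 0], [0, 0, 0], [0, 0, 0], [0, 0, 0], [0, 0, 0]], "hand": [1, 1, 1, 1, 1, 1]}}

```text
time_s: 3.9
ee_pos: [510.8, -342.1, 23.5]
ee_rot: [179.8, -0.1, 17.0]
force: [-0.5, -0.6, 0.5]
gripper_width: 91.2
gripper_force: 0.0
```

{"api": "apply_moves", "payload": {"delta_pos": [[0, 0, 0], [0, 0, 0], [0, 0, 0], [0, 0, 0], [0, 0, 0], [0, 0, 0], [0, 0, 0], [0, 0, 0]], "rot": [[0, 0, 0], [0, 0, 0], [0, 0, 0], [0, 0, 0], [0, 0, 0], [0, 0, 0], [0, 0, 0], [0, 0, 0]], "hand": [0.6, 0.6, 0.6, 0.6, 0.6, 0.6, 0.6, 0.6], "newtons": 25}}

```text
time_s: 4.57
ee_pos: [509.6, -340.2, 22.4]
ee_rot: [-180.0, -0.0, 17.0]
force: [-1.1, 3.5, 5.6]
gripper_width: 64.2
gripper_force: 25.0
```

{"api": "apply_moves", "payload": {"delta_pos": [[0, 0, 0.15], [0, 0, 0.4], [0, 0, 0.7], [0, 0, 1], [0, 0.2, 1], [-0.04, 0.5, 1], [-0.04, 0.8, 1]], "rot": [[0, 0, 0], [0, 0, 0], [0, 0, 0], [0, 0, 0], [0, 0, 0], [0, 0, -0.1], [0, 0, -0.2]], "hand": [0.6, 0.6, 0.6, 0.6, 0.6, 0.6, 0.6], "newtons": 35}}

```text
time_s: 5.15
ee_pos: [503.5, -244.5, 141.3]
ee_rot: [180.0, 0.0, 2.3]
force: [-0.2, 0.5, -3.4]
gripper_width: 63.5
gripper_force: 35.0
```

{"api": "apply_moves", "payload": {"delta_pos": [[0, 0.3, 0.3], [0, 0.6, 0.5], [-0.04, 0.8, 0.5], [-0.04, 0.8, 0.5]], "rot": [[0, 0, 0], [0, 0, 0], [0, 0, 0], [0, 0, 0]], "hand": [0.6, 0.6, 0.6, 0.6]}}

```text
time_s: 5.48
ee_pos: [499.7, -143.9, 203.4]
ee_rot: [-179.9, -0.1, 3.0]
force: [-1.5, 0.4, -3.4]
gripper_width: 63.9
gripper_force: 35.0
```

{"api": "apply_moves", "payload": {"delta_pos": [[0, 0.3, 0], [0, 0.6, 0], [-0.04, 0.85, 0], [-0.04, 0.87, 0], [-0.04, 0.87, 0], [-0.04, 0.87, 0], [-0.04, 0.87, 0]], "rot": [[0, 0, 0], [0, 0, 0], [0, 0, 0], [0, 0, 0], [0, 0, 0], [0, 0, 0], [0, 0, 0]], "hand": [0.6, 0.6, 0.6, 0.6, 0.6, 0.6, 0.6]}}

```text
time_s: 6.07
ee_pos: [495.1, -45.6, 201.0]
ee_rot: [180.0, 0.0, 2.7]
force: [0.8, -0.9, -2.8]
gripper_width: 63.7
gripper_force: 35.0
```

Run:
```python
from h import *
st=env.state();p=viewer.grab_frame("wrist");save(p,"w2.png")
print(st["ee_pos"],st["ee_rot"],st["qpos"].round(1),st["force"])
for q,z in[("stand",0),("neck_top",st["ee_pos"][2]+30),("stand_seat",30),("thread_top",109.5),("gap",109.5)]:
    for r in spotter.landmark_of(p,q)[:3]: print(q,round(r["score"],2),np.round(r["position"]),atz(p,r["position"],z,st).round(1))
```

```text
[495.14567484 -45.59557919 200.99323187] [1.79955173e+02 3.07899662e-02 2.69152723e+00] [-6.6 10.8 98.1 -0.1 71.1 80.8] [ 0.81580664 -0.899031   -2.82266828]
stand 0.95 [320.  96.] [603.7 -46.9   0. ]
neck_top 0.74 [316. 240.] [498.7 -45.5 231. ]
neck_top 0.64 [192. 249.] [488.4  34.3 231. ]
neck_top 0.16 [ 91. 175.] [534.5  90.8 231. ]
stand_seat 0.82 [319.  94.] [603.5 -44.9  30. ]
thread_top 0.95 [323.  83.] [607.  -47.9 109.5]
gap 0.81 [324.  67.] [620.7 -47.9 109.5]
gap 0.7 [317. 217.] [471.7 -49.2 109.5]
```

View pics/w2.png

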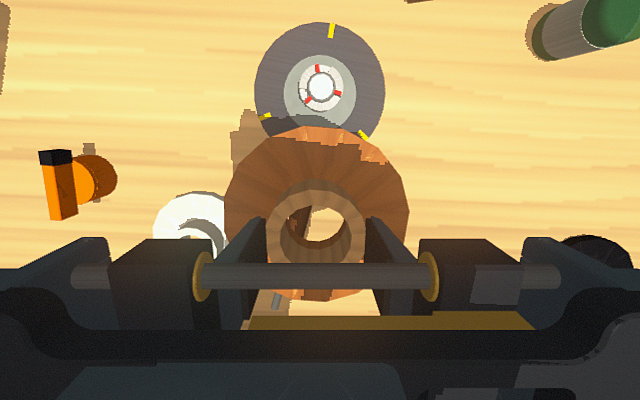

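The stand's foot spans columns 254 to 385, the flange centre is near (320,90), and the yellow marks are at (331,30), (264,117) and (363,134). The held base's neck is centred near (316,235). I'll overlay model circles to check both.

Run:
```python
from h import *
st=env.state();p=viewer.grab_frame("wrist");im=p["pixels"]
hsv=cv2.cvtColor(im,cv2.COLOR_RGB2HSV)
m=cv2.inRange(hsv,(24,180,150),(34,255,255));m[:,:240]=0;m[:,400:]=0;m[150:]=0
n,l,s,c=cv2.connectedComponentsWithStats(m)
mk=[]
for i in range(1,n):
    if s[i,4]>20: X=atz(p,c[i],12,st);mk.append(X);print("mark",c[i].round(1),s[i,4],X.round(1))
mk=np.array(mk)
C=np.array([603.7,-46,0])
if len(mk)==3:
    A=np.c_[2*mk[:,:2],np.ones(3)];b=(mk[:,:2]**2).sum(1);x=np.linalg.solve(A,b);C=np.r_[x[:2],0];print("centre",x[:2],"r",np.sqrt(x[2]+x[:2]@x[:2]))
    print("angles",np.degrees(np.arctan2(mk[:,1]-x[1],mk[:,0]-x[0])))
big=cv2.resize(cv2.cvtColor(im,cv2.COLOR_RGB2BGR)[10:310,200:440],None,fx=2.5,fy=2.0 if 0 else 2.5,interpolation=cv2.INTER_CUBIC)[:600]
def circ(x,y,z,r,col):
    q=np.array([proj(p,np.array([x+r*np.cos(a),y+r*np.sin(a),z]),st) for a in np.linspace(0,6.283,90)])
    cv2.polylines(big,[((q-[200,10])*2.5).astype(int)],True,col,1)
for z,r in((12,85),(30,45),(115.5,11)): circ(C[0],C[1],z,r,(255,0,255))
e=st["ee_pos"]
for r in(33,23): circ(498.7,e[1],e[2]+28,r,(0,255,0))
circ(498.7,e[1],e[2]-6,70,(255,255,0))
print(e)
cv2.imwrite("pics/o.png",big[:600])
```

```text
mark [331.3  30.4] 67 [678.8 -56.   12. ]
mark [267.8 114.9] 21 [576.4  21.   12. ]
mark [363.5 135.5] 46 [ 556.1 -106.9   12. ]
centre [603.93832279 -48.9624553 ] r 75.14540788093129
angles [  -5.39620789  111.46808137 -129.53271023]
[495.14974377 -45.13620116 201.28957957]
```

View pics/o.png

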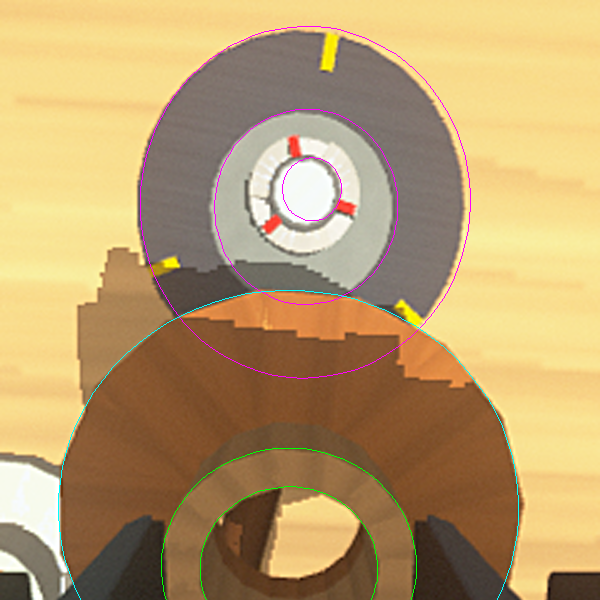

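The overlay puts the disc circle right on the base. The true stand centre is about 2 mm left of the magenta circles, so roughly (603,-47) with yaw about -8°. I'll move above the post and stop just over the tip.

{"api": "apply_moves", "payload": {"delta_pos": [[0.3, -0.02, 0], [0.6, -0.02, 0], [0.88, -0.02, -0.1], [0.88, -0.02, -0.3], [0.88, -0.02, -0.45], [0.88, -0.02, -0.45], [0.88, -0.02, -0.45], [0.88, -0.02, -0.45]], "rot": [[0, 0, 0], [0, 0, 0], [0, 0, 0], [0, 0, 0], [0, 0, 0], [0, 0, 0], [0, 0, 0], [0, 0, 0]], "hand": [0.6, 0.6, 0.6, 0.6, 0.6, 0.6, 0.6, 0.6]}}

```text
time_s: 7.08
ee_pos: [601.8, -47.1, 149.2]
ee_rot: [180.0, -0.2, 2.7]
force: [-0.4, 0.3, 0.0]
gripper_width: 55.0
gripper_force: 0.0
```

Run:
```python
from h import *
st=env.state();p=viewer.grab_frame("wrist");im=p["pixels"]
e=st["ee_pos"];print(e,st["ee_rot"],st["force"])
big=cv2.resize(cv2.cvtColor(im,cv2.COLOR_RGB2BGR)[100:300,200:440],None,fx=3,fy=3,interpolation=cv2.INTER_CUBIC)
def circ(x,y,z,r,col):
    q=np.array([proj(p,np.array([x+r*np.cos(a),y+r*np.sin(a),z]),st) for a in np.linspace(0,6.283,90)])
    cv2.polylines(big,[((q-[200,100])*3).astype(int)],True,col,1)
circ(603,-47.2,115.5,11,(255,0,255))
for r in(33,23): circ(e[0]+3,e[1],e[2]+28,r,(0,255,0))
circ(e[0]+3,e[1],e[2]-6,70,(255,255,0))
cv2.imwrite("pics/o2.png",big)
for q,z in[("thread_top",109.5),("neck_top",e[2]+28)]:
    for r in spotter.landmark_of(p,q)[:2]: print(q,round(r["score"],2),np.round(r["position"]),atz(p,r["position"],z,st).round(1))
```

```text
[601.77361177 -47.10862975 149.22395568] [179.96772933  -0.18542407   2.73038217] [-0.42684632  0.30218161  0.04360468]
thread_top 0.59 [314. 208.] [605.4 -45.5 109.5]
```

View pics/o2.png

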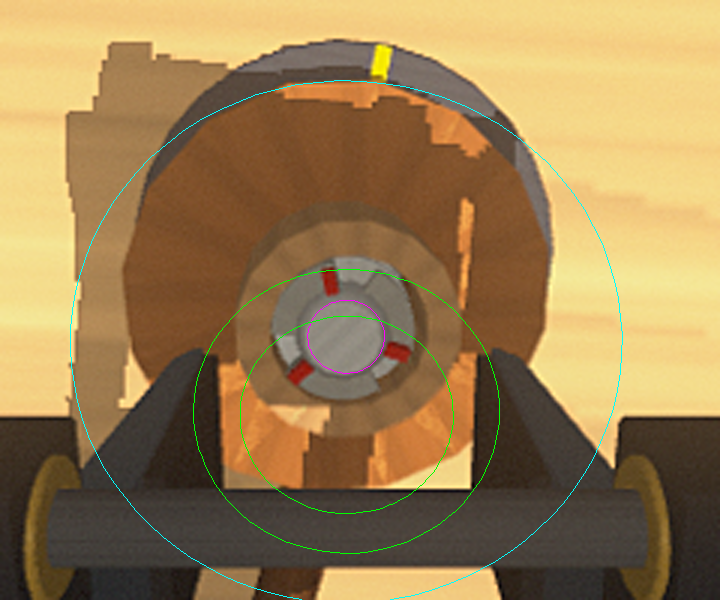

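The base slipped out of the fingers, but its bore now surrounds the post, and this picture may have caught it mid-fall. I'll look again.

Run:
```python
from h import *
st=env.state();p=viewer.grab_frame("wrist");im=p["pixels"]
e=st["ee_pos"];print(st["time_s"],e,st["force"],st["gripper_width"])
q=viewer.grab_frame("scene")
big=cv2.resize(cv2.cvtColor(im,cv2.COLOR_RGB2BGR)[60:310,200:440],None,fx=1.6,fy=1.6,interpolation=cv2.INTER_CUBIC)
def circ(x,y,z,r,col):
    qq=np.array([proj(p,np.array([x+r*np.cos(a),y+r*np.sin(a),z]),st) for a in np.linspace(0,6.283,90)])
    cv2.polylines(big,[((qq-[200,60])*1.6).astype(int)],True,col,1)
circ(603,-47.2,80,33,(0,255,0)); circ(603,-47.2,46,70,(255,255,0))
s=cv2.resize(cv2.cvtColor(q["pixels"],cv2.COLOR_RGB2BGR)[140:265,270:370],None,fx=4,fy=3.2,interpolation=cv2.INTER_CUBIC)
cv2.imwrite("pics/o3.png",np.hstack([big,cv2.resize(s,(400,400))]))
```

```text
7.2333 [601.63885938 -47.03765996 149.47018964] [ 0.28625974 -1.09745029 -0.93887546] 54.5523049412221
```

View pics/o3.png

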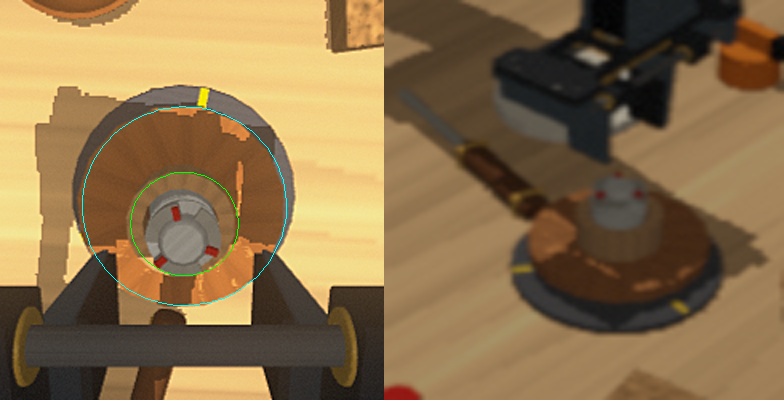

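The base now lies flat on the flange: its disc and neck match the model circles at the seated height, and the scene crop agrees. On to the nut, opening the hand on the way.

{"api": "apply_moves", "payload": {"delta_pos": [[0, 0, 0.3], [-0.1, 0.2, 0.5], [-0.2, 0.5, 0.5], [-0.3, 0.7, 0.5], [-0.4, 0.87, 0.5]], "rot": [[0, 0, 0], [0, 0, 0], [0, 0, 0], [0, 0, 0], [0, 0, 0]], "hand": [0.6, 0.6, 0.6, 0.6, 0.6]}}

```text
time_s: 7.75
ee_pos: [552.4, 59.1, 208.7]
ee_rot: [-180.0, -0.1, 2.8]
force: [-0.3, 0.1, -0.2]
gripper_width: 54.6
gripper_force: 0.0
```

{"api": "apply_moves", "payload": {"delta_pos": [[-0.13, 0.29, 0], [-0.27, 0.58, 0], [-0.4, 0.87, 0], [-0.4, 0.87, 0]], "rot": [[0, 0, 0], [0, 0, 0], [0, 0, 0], [0, 0, 0]], "hand": [0.6, 0.6, 0.6, 0.6]}}

```text
time_s: 8.08
ee_pos: [502.0, 167.1, 208.3]
ee_rot: [-179.8, 0.0, 3.1]
force: [-0.0, -0.0, -0.1]
gripper_width: 54.7
gripper_force: 0.0
```

{"api": "apply_moves", "payload": {"delta_pos": [[-0.13, 0.29, 0], [-0.27, 0.58, 0], [-0.4, 0.87, 0], [-0.4, 0.87, 0], [-0.4, 0.87, 0], [-0.4, 0.87, 0]], "rot": [[0, 0, 0], [0, 0, 0], [0, 0, 0], [0, 0, 0], [0, 0, 0], [0, 0, 0]], "hand": [0.6, 0.6, 0.6, 0.6, 0.6, 0.6]}}

```text
time_s: 8.58
ee_pos: [457.0, 265.9, 207.8]
ee_rot: [180.0, -0.1, 2.8]
force: [0.4, -0.1, 0.6]
gripper_width: 54.8
gripper_force: 0.0
```

Run:
```python
from h import *
st=env.state();p=viewer.grab_frame("wrist");save(p,"w3.png")
e=st["ee_pos"];print(e,st["ee_rot"],st["qpos"].round(1))
for q,z in[("nut",0),("fin_mid",58),("nut_pin",17)]:
    for r in spotter.landmark_of(p,q)[:2]: print(q,round(r["score"],2),np.round(r["position"]),atz(p,r["position"],z,st).round(1))
hsv=cv2.cvtColor(p["pixels"],cv2.COLOR_RGB2HSV)
r=spotter.trace(p,"nut")[0];print(r["score"],r["box"])
```

```text
[457.04236593 265.8898329  207.76201439] [ 1.79971533e+02 -5.34296635e-02  2.77099525e+00] [ 2.900e+01  1.340e+01  9.370e+01 -1.000e-01  7.290e+01  1.162e+02]
nut 0.75 [316. 155.] [486.6 266.5   0. ]
fin_mid 0.92 [312. 166.] [480.1 270.4  58. ]
nut_pin 0.62 [313. 149.] [496.4 271.   17. ]
0.73 [315.3, 166.4, 45.6, 76.1]
```

View pics/w3.png

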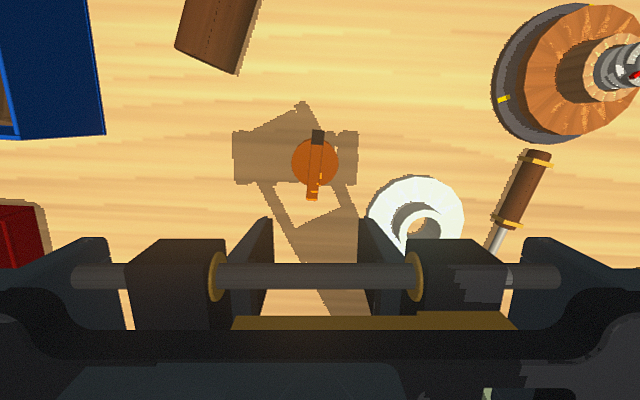

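The nut is at (315,163). Its fin runs almost straight up the image, black end at (318,137) and rear end at (313,198), so nut yaw is about -2.5° and its centre about (482,269). I'll align, descend and grip the fin.

{"api": "apply_moves", "payload": {"delta_pos": [[0.21, 0.02, -0.3], [0.21, 0.02, -0.6], [0.21, 0.02, -0.7], [0.21, 0.02, -0.7], [0.21, 0.02, -0.7]], "rot": [[0, 0, -0.06], [0, 0, -0.06], [0, 0, -0.06], [0, 0, -0.06], [0, 0, -0.06]], "hand": [1, 1, 1, 1, 1]}}

```text
time_s: 9.25
ee_pos: [482.2, 268.1, 123.1]
ee_rot: [180.0, 0.1, -2.5]
force: [-0.2, -0.1, 0.9]
gripper_width: 85.3
gripper_force: 0.0
```

{"api": "apply_moves", "payload": {"delta_pos": [[0, 0, -0.3], [0, 0, -0.55], [0, 0, -0.63], [0, 0, -0.63], [0, 0, -0.63]], "rot": [[0, 0, 0], [0, 0, 0], [0, 0, 0], [0, 0, 0], [0, 0, 0]], "hand": [1, 1, 1, 1, 1]}}

```text
time_s: 9.67
ee_pos: [483.2, 269.2, 49.4]
ee_rot: [-179.9, -0.1, -2.4]
force: [-0.8, -0.8, -0.1]
gripper_width: 91.3
gripper_force: 0.0
```

{"api": "apply_moves", "payload": {"delta_pos": [[0, 0, 0], [0, 0, 0], [0, 0, 0], [0, 0, 0], [0, 0, 0], [0, 0, 0], [0, 0, 0], [0, 0, 0], [0, 0, 0], [0, 0, 0]], "rot": [[0, 0, 0], [0, 0, 0], [0, 0, 0], [0, 0, 0], [0, 0, 0], [0, 0, 0], [0, 0, 0], [0, 0, 0], [0, 0, 0], [0, 0, 0]], "hand": [0, 0, 0, 0, 0, 0, 0, 0, 0, 0], "newtons": 30}}

```text
time_s: 10.5
ee_pos: [481.9, 268.7, 47.7]
ee_rot: [180.0, 0.0, -2.4]
force: [-0.1, -0.5, -0.1]
gripper_width: 27.6
gripper_force: 0.0
```

{"api": "apply_moves", "payload": {"delta_pos": [[0, 0, 0], [0, 0, 0], [0, 0, 0], [0, 0, 0], [0, 0, 0], [0, 0, 0]], "rot": [[0, 0, 0], [0, 0, 0], [0, 0, 0], [0, 0, 0], [0, 0, 0], [0, 0, 0]], "hand": [0, 0, 0, 0, 0, 0], "newtons": 60}}

```text
time_s: 11.0
ee_pos: [481.9, 268.7, 47.8]
ee_rot: [180.0, 0.0, -2.4]
force: [-0.4, -0.8, 0.5]
gripper_width: 0.5
gripper_force: 0.0
```

{"api": "apply_moves", "payload": {"delta_pos": [[0, 0, 0.1], [0, 0, 0.3], [0, 0, 0.6], [0, 0, 0.9], [0, 0, 1], [0, 0, 1]], "rot": [[0, 0, 0], [0, 0, 0], [0, 0, 0], [0, 0, 0], [0, 0, 0], [0, 0, 0]], "hand": [0, 0, 0, 0, 0, 0]}}

```text
time_s: 11.5
ee_pos: [484.2, 269.9, 171.9]
ee_rot: [-179.8, -0.4, -2.4]
force: [0.3, -0.3, -0.3]
gripper_width: 1.0
gripper_force: 0.0
```

The fingers shut on nothing, so I'll look at where the nut is.

Run:
```python
from h import *
st=env.state();p=viewer.grab_frame("wrist");save(p,"w4.png");t=viewer.grab_frame("top");s=viewer.grab_frame("scene")
e=st["ee_pos"];print(e,st["ee_rot"])
for n,pp in(("w",p),("t",t),("s",s)):
  for q,z in[("nut",0),("fin_mid",58)]:
    for r in spotter.landmark_of(pp,q)[:2]: print(n,q,round(r["score"],2),np.round(r["position"]),atz(pp,r["position"],z,st).round(1))
B=lambda x:cv2.cvtColor(x["pixels"],cv2.COLOR_RGB2BGR)
a=cv2.resize(B(p),None,fx=.75,fy=.75)
c=cv2.resize(B(t)[150:270,150:290],None,fx=2,fy=2);d=cv2.resize(B(s)[100:220,320:460],None,fx=2,fy=2)
o=np.zeros((540,800,3),np.uint8);o[:300,:480]=a;o[300:540,:280]=c;o[300:540,280:560]=d
cv2.imwrite("pics/o4.png",o)
```

```text
[484.2064826  269.89966107 171.93500951] [-179.75476922   -0.42856214   -2.42033976]
w nut 0.81 [318. 182.] [483.3 267.3   0. ]
w fin_mid 0.97 [318. 197.] [477.8 267.9  58. ]
t nut 0.4 [221. 220.] [480.4 270.2   0. ]
t fin_mid 0.57 [218. 220.] [478.4 262.7  58. ]
s nut 0.9 [364. 163.] [489.  276.7   0. ]
s fin_mid 0.86 [363. 152.] [490.5 261.2  58. ]
```

View pics/o4.png

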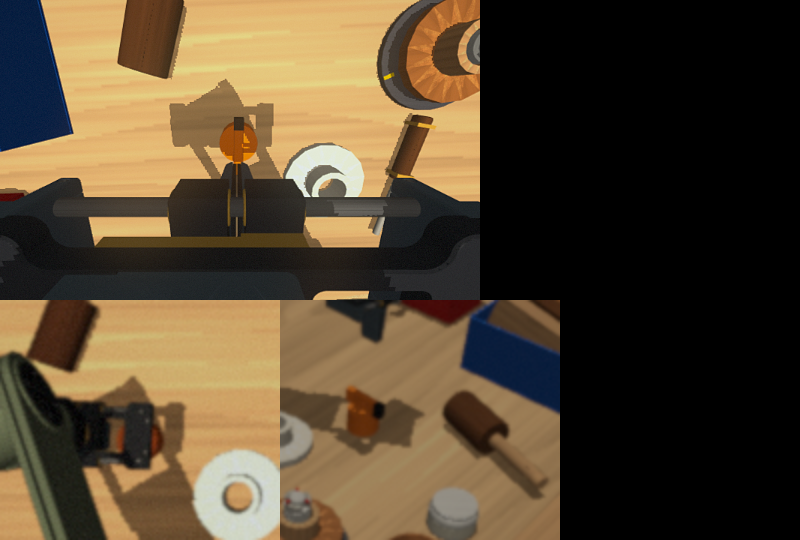

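The nut stands where it was, still lined up with the hand, so the fingers must have closed above the fin. I'll check the reported TCP height against the scene camera.

Run:
```python
from h import *
st=env.state();s=viewer.grab_frame("scene");t=viewer.grab_frame("top");w=viewer.grab_frame("wrist")
e=st["ee_pos"];print(e)
for dz in(0,10,20,30): print(dz,proj(s,e+[0,0,dz]).round(1))
B=lambda x:cv2.cvtColor(x["pixels"],cv2.COLOR_RGB2BGR)
o=B(s)[80:180,310:420].copy();o=cv2.resize(o,None,fx=5,fy=5,interpolation=cv2.INTER_CUBIC)
def pt(X,c): 
    u=(proj(s,np.array(X))-[310,80])*5;cv2.circle(o,tuple(int(v) for v in u),4,c,-1)
for dz,c in((0,(0,0,255)),(25,(255,0,0))):pt(e+[0,0,dz],c)
for z in(0,44,72):pt([481,268,z],(0,255,0))
for x in(-42,42):pt([481+x,268,72],(255,255,0))
w2=cv2.resize(B(w)[130:300,260:380],None,fx=2,fy=2)
def pw(X):
    u=(proj(w,np.array(X),st)-[260,130])*2;cv2.circle(w2,tuple(int(v) for v in u),2,(255,0,255),-1)
pw(e)
for x in(-42,0,42):pw([481+x,268,72])
for a in np.arange(0,6.28,.3):pw([481+30*np.cos(a),268+30*np.sin(a),0])
f=np.zeros((500,790,3),np.uint8);f[:500,:550]=o;f[:340,550:790]=w2
cv2.imwrite("pics/o5.png",f)
```

```text
[481.51792142 268.48580077 166.74460429]
0 [364.8 125. ]
10 [365.  122.6]
20 [365.2 120.1]
30 [365.5 117.5]
```

View pics/o5.png

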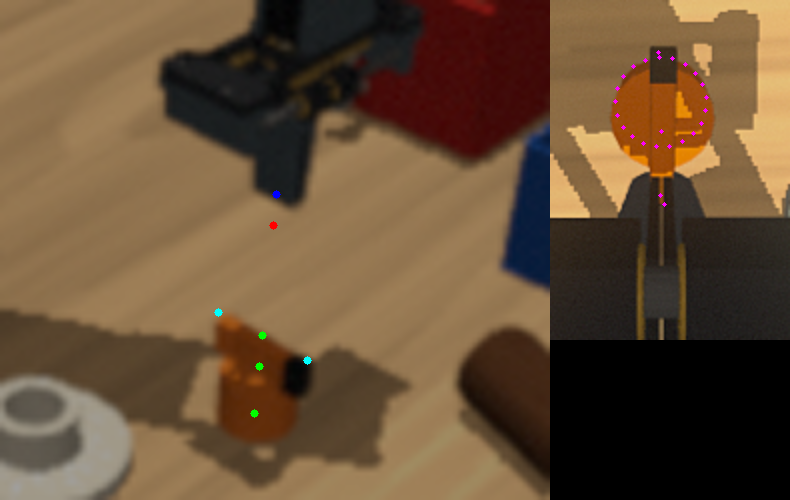

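The red dot shows the reported TCP about 20 mm below the real fingertips, while the camera geometry fits. That explains both the slip and the miss. I'll grip with the TCP 18 mm lower.

{"api": "apply_moves", "payload": {"delta_pos": [[0, 0, 0], [0, 0, 0], [0, 0, 0], [0, 0, 0], [0, 0, 0], [0, 0, 0], [0, 0, 0], [0, 0, -0.3], [0, 0, -0.6], [0, 0, -0.7]], "rot": [[0, 0, 0], [0, 0, 0], [0, 0, 0], [0, 0, 0], [0, 0, 0], [0, 0, 0], [0, 0, 0], [0, 0, 0], [0, 0, 0], [0, 0, 0]], "hand": [0.8, 0.8, 0.8, 0.8, 0.8, 0.8, 0.8, 0.8, 0.8, 0.8], "newtons": 30}}

```text
time_s: 12.93
ee_pos: [479.1, 267.2, 79.6]
ee_rot: [179.8, 0.4, -2.4]
force: [-1.0, -0.7, -1.2]
gripper_width: 64.4
gripper_force: 0.0
```

{"api": "apply_moves", "payload": {"delta_pos": [[0, 0, -0.2], [0, 0, -0.3], [0, 0, -0.4], [0, 0, -0.45], [0, 0, -0.45], [0, 0, -0.45], [0, 0, -0.45]], "rot": [[0, 0, 0], [0, 0, 0], [0, 0, 0], [0, 0, 0], [0, 0, 0], [0, 0, 0], [0, 0, 0]], "hand": [0.8, 0.8, 0.8, 0.8, 0.8, 0.8, 0.8]}}

```text
time_s: 13.52
ee_pos: [482.6, 269.0, 30.6]
ee_rot: [-180.0, -0.1, -2.4]
force: [-0.2, 0.4, 1.0]
gripper_width: 73.1
gripper_force: 0.0
```

{"api": "apply_moves", "payload": {"delta_pos": [[0, 0, 0], [0, 0, 0], [0, 0, 0], [0, 0, 0], [0, 0, 0], [0, 0, 0], [0, 0, 0], [0, 0, 0], [0, 0, 0], [0, 0, 0]], "rot": [[0, 0, 0], [0, 0, 0], [0, 0, 0], [0, 0, 0], [0, 0, 0], [0, 0, 0], [0, 0, 0], [0, 0, 0], [0, 0, 0], [0, 0, 0]], "hand": [0, 0, 0, 0, 0, 0, 0, 0, 0, 0], "newtons": 30}}

```text
time_s: 14.35
ee_pos: [481.9, 268.6, 29.7]
ee_rot: [180.0, 0.0, -2.4]
force: [0.5, -0.0, -0.3]
gripper_width: 14.0
gripper_force: 30.0
```

The fin is gripped at 14.0 mm. I'll lift and carry it to the post, turning +60° so the pins stand over the lips.

{"api": "apply_moves", "payload": {"delta_pos": [[0, 0, 0], [0, 0, 0], [0, 0, 0.1], [0, 0, 0.3], [0, 0, 0.6], [0, 0, 0.9], [0, 0, 1]], "rot": [[0, 0, 0], [0, 0, 0], [0, 0, 0], [0, 0, 0], [0, 0, 0], [0, 0, 0], [0, 0, 0]], "hand": [0, 0, 0, 0, 0, 0, 0], "newtons": 60}}

```text
time_s: 14.93
ee_pos: [484.3, 270.0, 154.8]
ee_rot: [-179.8, -0.4, -2.4]
force: [0.2, 0.5, -2.4]
gripper_width: 13.8
gripper_force: 60.0
```

{"api": "apply_moves", "payload": {"delta_pos": [[0.1, -0.25, 0.1], [0.2, -0.5, 0.2], [0.3, -0.75, 0.2], [0.34, -0.9, 0.2]], "rot": [[0, 0, 0.07], [0, 0, 0.14], [0, 0, 0.2], [0, 0, 0.25]], "hand": [0, 0, 0, 0]}}

```text
time_s: 15.27
ee_pos: [524.1, 158.3, 174.4]
ee_rot: [179.9, -0.1, 19.3]
force: [0.1, -0.8, -2.0]
gripper_width: 13.6
gripper_force: 60.0
```

{"api": "apply_moves", "payload": {"delta_pos": [[0.1, -0.25, 0], [0.2, -0.5, 0], [0.3, -0.75, 0], [0.34, -0.9, 0], [0.34, -0.9, 0]], "rot": [[0, 0, 0.07], [0, 0, 0.14], [0, 0, 0.2], [0, 0, 0.25], [0, 0, 0.25]], "hand": [0, 0, 0, 0, 0]}}

```text
time_s: 15.68
ee_pos: [564.2, 49.0, 173.1]
ee_rot: [179.9, 0.1, 40.4]
force: [0.7, 0.4, -2.1]
gripper_width: 13.8
gripper_force: 60.0
```

{"api": "apply_moves", "payload": {"delta_pos": [[0.1, -0.25, 0], [0.2, -0.5, 0], [0.3, -0.75, 0], [0.33, -0.83, 0], [0.33, -0.83, 0], [0.33, -0.83, 0], [0.33, -0.83, 0]], "rot": [[0, 0, 0.07], [0, 0, 0.14], [0, 0, 0.2], [0, 0, 0.2], [0, 0, 0.2], [0, 0, 0.2], [0, 0, 0.2]], "hand": [0, 0, 0, 0, 0, 0, 0]}}

```text
time_s: 16.27
ee_pos: [602.3, -45.3, 173.5]
ee_rot: [-179.9, -0.0, 57.7]
force: [-0.3, 1.4, -1.6]
gripper_width: 13.8
gripper_force: 60.0
```

Run:
```python
from h import *
st=env.state();w=viewer.grab_frame("wrist");t=viewer.grab_frame("top");s=viewer.grab_frame("scene")
e=st["ee_pos"];print(e,st["ee_rot"],st["qpos"].round(1),st["gripper_width"])
B=lambda x:cv2.cvtColor(x["pixels"],cv2.COLOR_RGB2BGR)
def crop(p,u0,v0,n,m,f,items,ss=None):
    o=cv2.resize(B(p)[v0:v0+m,u0:u0+n],None,fx=f,fy=f,interpolation=cv2.INTER_CUBIC)
    for x,y,z,r,c in items:
        q=np.array([proj(p,np.array([x+r*np.cos(a),y+r*np.sin(a),z]),ss) for a in np.linspace(0,6.283,60)])
        cv2.polylines(o,[((q-[u0,v0])*f).astype(int)],True,c,1)
    return o
it=[(603,-47,12,85,(255,0,255)),(603,-47,46,70,(255,255,0)),(603,-47,80,33,(255,255,0)),(e[0],e[1],e[2]-29.7,30,(0,255,0)),(e[0],e[1],e[2]+8.3,30,(0,255,0))]
a=crop(w,190,60,240,220,1.66,it,st);b=crop(s,270,140,100,90,4,it)
f=np.zeros((600,800,3),np.uint8);f[:a.shape[0],:a.shape[1]]=a;f[:b.shape[0],400:800]=b
c=crop(t,270,130,110,100,2.3,it);f[370:370+c.shape[0],400:400+c.shape[1]]=c
cv2.imwrite("pics/o6.png",f)
```

```text
[602.33849035 -45.28891752 173.51552436] [-1.79910104e+02 -1.76732542e-02  5.77426682e+01] [-5.4 21.5 87.   0.1 71.6 26.8] 13.801155004170862
```

View pics/o6.png

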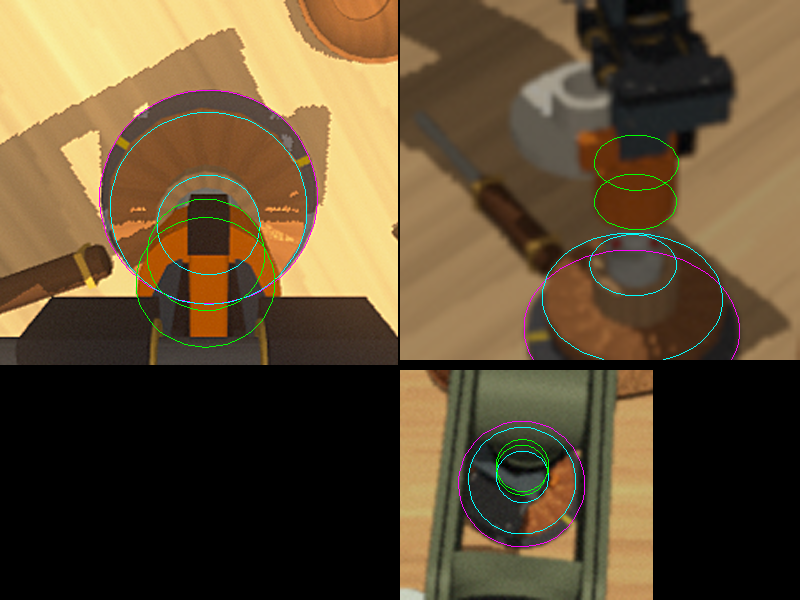

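The overlay shows the nut coaxial with the hand: the rim circle sits at (205,256) in the composite and its front edge lies at row 198. The stand and base circles also match, so I'll lower onto the post.

{"api": "apply_moves", "payload": {"delta_pos": [[0, 0, -0.08], [0, 0, -0.16], [0, 0, -0.24], [0, 0, -0.3], [0, 0, -0.36], [0, 0, -0.36], [0, 0, -0.36]], "rot": [[0, 0, 0], [0, 0, 0], [0, 0, 0], [0, 0, 0], [0, 0, 0], [0, 0, 0], [0, 0, 0]], "hand": [0, 0, 0, 0, 0, 0, 0]}}

```text
time_s: 17.0
ee_pos: [602.6, -46.4, 129.6]
ee_rot: [-179.9, 0.0, 57.7]
force: [-0.8, 2.2, -2.8]
gripper_width: 13.4
gripper_force: 60.0
```

{"api": "apply_moves", "payload": {"delta_pos": [[0, 0, -0.015], [0, 0, -0.03], [0, 0, -0.03]], "rot": [[0, 0, 0], [0, 0, 0], [0, 0, 0]], "hand": [0, 0, 0]}}

```text
time_s: 17.25
ee_pos: [603.1, -46.5, 127.1]
ee_rot: [-180.0, -0.0, 57.7]
force: [0.3, 2.0, -0.9]
gripper_width: 13.4
gripper_force: 60.0
```

{"api": "apply_moves", "payload": {"delta_pos": [[0, 0, -0.01], [0, 0, -0.02], [0, 0, -0.025], [0, 0, -0.025]], "rot": [[0, 0, 0], [0, 0, 0], [0, 0, 0], [0, 0, 0]], "hand": [0, 0, 0, 0]}}

```text
time_s: 17.58
ee_pos: [603.1, -46.5, 124.3]
ee_rot: [-180.0, -0.0, 57.7]
force: [-1.5, 4.8, 2.5]
gripper_width: 13.2
gripper_force: 60.0
```

{"api": "apply_moves", "payload": {"delta_pos": [[0, 0.005, -0.004], [0, 0.005, -0.008], [0, 0.005, -0.008]], "rot": [[0, 0, 0], [0, 0, 0], [0, 0, 0]], "hand": [0, 0, 0]}}

```text
time_s: 17.83
ee_pos: [603.2, -46.4, 124.2]
ee_rot: [179.9, -0.0, 57.7]
force: [-2.0, 3.2, 7.0]
gripper_width: 13.6
gripper_force: 60.0
```

Contact: the TCP is at 124.2, so the rim is at about 94.5 with 7 N up, and the pins are on the lips. Now turning anticlockwise.

{"api": "apply_moves", "payload": {"delta_pos": [[0, 0, 0], [0, 0, 0], [0, 0, 0], [0, 0, 0], [0, 0, 0], [0, 0, 0], [0, 0, 0], [0, 0, 0], [0, 0, 0]], "rot": [[0, 0, 0.06], [0, 0, 0.12], [0, 0, 0.18], [0, 0, 0.24], [0, 0, 0.3], [0, 0, 0.36], [0, 0, 0.42], [0, 0, 0.45], [0, 0, 0.45]], "hand": [0, 0, 0, 0, 0, 0, 0, 0, 0]}}

```text
time_s: 18.58
ee_pos: [603.2, -45.3, 124.0]
ee_rot: [179.9, -0.1, 96.5]
force: [-2.8, 5.8, 6.3]
gripper_width: 13.7
gripper_force: 60.0
```

{"api": "apply_moves", "payload": {"delta_pos": [[0, 0, -0.01], [0, 0, -0.01], [0, 0, -0.01], [0, 0, -0.01]], "rot": [[0, 0, 0.03], [0, 0, 0.06], [0, 0, 0.09], [0, 0, 0.09]], "hand": [0, 0, 0, 0]}}

```text
time_s: 18.92
ee_pos: [602.7, -45.7, 122.5]
ee_rot: [-180.0, -0.1, 104.2]
force: [-2.8, 5.1, 4.2]
gripper_width: 13.4
gripper_force: 60.0
```

{"api": "apply_moves", "payload": {"delta_pos": [[0, 0, -0.01], [0, 0, -0.02], [0, 0, -0.03], [0, 0, -0.03]], "rot": [[0, 0, 0.03], [0, 0, 0.07], [0, 0, 0.07], [0, 0, 0.07]], "hand": [0, 0, 0, 0]}}

```text
time_s: 19.25
ee_pos: [602.6, -45.6, 117.9]
ee_rot: [-180.0, -0.1, 110.2]
force: [-2.0, 4.9, 0.5]
gripper_width: 13.5
gripper_force: 60.0
```

{"api": "apply_moves", "payload": {"delta_pos": [[0, 0.004, -0.01], [0, 0.006, -0.02], [0, 0.006, -0.02]], "rot": [[0, 0, 0], [0, 0, 0], [0, 0, 0]], "hand": [0, 0, 0]}}

```text
time_s: 19.5
ee_pos: [602.8, -45.4, 116.1]
ee_rot: [-180.0, -0.0, 110.2]
force: [-2.6, 3.8, 3.4]
gripper_width: 13.8
gripper_force: 60.0
```

Dropped: the rim is at about 86.4. Running it down clockwise, following the thread pitch.

{"api": "apply_moves", "payload": {"delta_pos": [[0, 0, -0.003], [0, 0, -0.007], [0, 0, -0.011], [0, 0, -0.014], [0, 0, -0.018], [0, 0, -0.021], [0, 0, -0.024], [0, 0, -0.024]], "rot": [[0, 0, -0.06], [0, 0, -0.12], [0, 0, -0.18], [0, 0, -0.24], [0, 0, -0.3], [0, 0, -0.36], [0, 0, -0.4], [0, 0, -0.4]], "hand": [0, 0, 0, 0, 0, 0, 0, 0]}}

```text
time_s: 20.17
ee_pos: [603.0, -45.9, 113.2]
ee_rot: [180.0, 0.0, 75.7]
force: [-1.9, 2.3, 2.6]
gripper_width: 13.5
gripper_force: 60.0
```

```bash
python3 -c "
from h import *
s=env.state();print(s['torque'],s['force'],s['ee_pos'],s['ee_rot'],s['qpos'].round(1))"
```

```text
[ 0.68358351  0.51040912 -0.01222397] [-1.92311911  2.31761808  2.58821346] [602.99577554 -45.86982192 113.17189281] [1.79993440e+02 3.40980932e-02 7.57408457e+01] [-5.4 24.1 92.  -0.  63.9  8.9]
```

{"api": "apply_moves", "payload": {"delta_pos": [[0, 0, -0.003], [0, 0, -0.007], [0, 0, -0.011], [0, 0, -0.014], [0, 0, -0.018], [0, 0, -0.021], [0, 0, -0.024], [0, 0, -0.024]], "rot": [[0, 0, -0.06], [0, 0, -0.12], [0, 0, -0.18], [0, 0, -0.24], [0, 0, -0.3], [0, 0, -0.36], [0, 0, -0.4], [0, 0, -0.4]], "hand": [0, 0, 0, 0, 0, 0, 0, 0]}}

```text
time_s: 20.83
ee_pos: [603.3, -46.4, 110.3]
ee_rot: [179.9, 0.0, 41.5]
force: [-3.1, 2.2, 3.0]
gripper_width: 13.8
gripper_force: 60.0
```

```bash
python3 -c "
from h import *
s=env.state();print(s['torque'],s['force'],s['ee_pos'],s['ee_rot'],s['qpos'].round(1))"
```

```text
[ 0.27122481  0.41897927 -0.02065232] [-3.07133867  2.19394432  3.03039568] [603.28224345 -46.36184949 110.29421304] [1.79914578e+02 3.04434541e-02 4.14579612e+01] [-5.4 24.2 92.3 -0.1 63.5 43.1]
```

{"api": "apply_moves", "payload": {"delta_pos": [[0, 0, -0.002], [0, 0, -0.005], [0, 0, -0.008], [0, 0, -0.008]], "rot": [[0, 0, -0.05], [0, 0, -0.1], [0, 0, -0.15], [0, 0, -0.15]], "hand": [0, 0, 0, 0]}}

```text
time_s: 21.17
ee_pos: [603.2, -46.7, 109.6]
ee_rot: [179.9, 0.0, 28.6]
force: [-3.0, 0.1, 3.4]
gripper_width: 13.8
gripper_force: 60.0
```

```bash
python3 -c "
from h import *
s=env.state();print(s['torque'],s['force'],s['ee_pos'],s['ee_rot'],s['qpos'].round(1))"
```

```text
[ 0.03922145  0.5444343  -0.02632366] [-2.95704846  0.08047554  3.36330774] [603.21834068 -46.67148884 109.58046694] [1.79878575e+02 3.29994497e-02 2.85874236e+01] [-5.4 24.2 92.3 -0.1 63.4 56. ]
```

{"api": "apply_moves", "payload": {"delta_pos": [[0, 0, 0], [0, 0, 0], [0, 0, 0], [0, 0, 0]], "rot": [[0, 0, -0.04], [0, 0, -0.08], [0, 0, -0.12], [0, 0, -0.12]], "hand": [0, 0, 0, 0]}}

```text
time_s: 21.5
ee_pos: [603.0, -46.1, 109.5]
ee_rot: [179.9, 0.0, 18.3]
force: [-1.7, 0.6, 4.8]
gripper_width: 13.9
gripper_force: 60.0
```

```bash
python3 -c "
from h import *
s=env.state();print(s['torque'],s['force'],s['ee_pos'],s['ee_rot'],s['qpos'].round(1))"
```

```text
[ 0.29067643  0.7770487  -0.09451967] [-1.66312238  0.58635623  4.83120254] [603.0138261  -46.09701518 109.51644216] [1.79944521e+02 1.70387135e-02 1.83238003e+01] [-5.4 24.2 92.3 -0.1 63.4 66.3]
```

{"api": "apply_moves", "payload": {"delta_pos": [[0, 0, 0], [0, 0, 0], [0, 0, 0], [0, 0, 0]], "rot": [[0, 0, -0.04], [0, 0, -0.08], [0, 0, -0.12], [0, 0, -0.12]], "hand": [0, 0, 0, 0]}}

```text
time_s: 21.83
ee_pos: [603.4, -45.9, 109.3]
ee_rot: [179.9, -0.0, 8.3]
force: [-2.9, 1.1, 4.4]
gripper_width: 13.9
gripper_force: 60.2
```

```bash
python3 -c "
from h import *
s=env.state();print(s['torque'],s['force'],s['ee_pos'],s['ee_rot'],s['effort'].round(2))"
```

```text
[0.52381241 0.48629251 1.18431474] [-2.86799284  1.09757839  4.37581341] [603.36077136 -45.87188225 109.31931089] [ 1.79906907e+02 -2.26015524e-02  8.26016632e+00] [ -2.14 -42.66 -21.58   0.06  -0.92   1.69]
```

The torque is 1.18 N·m, so it's tight. Releasing and retreating straight up.

{"api": "apply_moves", "payload": {"delta_pos": [[0, 0, 0], [0, 0, 0], [0, 0, 0], [0, 0, 0], [0, 0, 0], [0, 0, 0], [0, 0, 0], [0, 0, 0]], "rot": [[0, 0, 0], [0, 0, 0], [0, 0, 0], [0, 0, 0], [0, 0, 0], [0, 0, 0], [0, 0, 0], [0, 0, 0]], "hand": [0.6, 0.6, 0.6, 0.6, 0.6, 0.6, 0.6, 0.6]}}

```text
time_s: 22.5
ee_pos: [603.2, -45.6, 109.0]
ee_rot: [180.0, -0.0, 7.9]
force: [0.8, -0.4, -0.0]
gripper_width: 54.6
gripper_force: 0.0
```

{"api": "apply_moves", "payload": {"delta_pos": [[0, 0, 0.1], [0, 0, 0.3], [0, 0, 0.6], [0, 0, 0.8], [-0.3, 0, 0.9], [-0.6, 0, 0.9], [-0.6, 0, 0.9], [-0.6, 0, 0.9]], "rot": [[0, 0, 0], [0, 0, 0], [0, 0, 0], [0, 0, 0], [0, 0, 0], [0, 0, 0], [0, 0, 0], [0, 0, 0]], "hand": [0.6, 0.6, 0.6, 0.6, 0.6, 0.6, 0.6, 0.6]}}

```text
time_s: 23.17
ee_pos: [529.6, -45.5, 217.7]
ee_rot: [180.0, -0.0, 7.9]
force: [0.1, -0.6, 0.7]
gripper_width: 54.7
gripper_force: 0.0
```

Run:
```python
from h import *
st=env.state();w=viewer.grab_frame("wrist");s=viewer.grab_frame("scene")
B=lambda x:cv2.cvtColor(x["pixels"],cv2.COLOR_RGB2BGR)
print(st["ee_pos"],st["gripper_width"],st["time_s"])
f=np.zeros((400,800,3),np.uint8);f[:,:400]=cv2.resize(B(w)[0:240,200:440],(400,400));f[:,400:]=cv2.resize(B(s)[140:250,275:385],(400,400))
cv2.imwrite("pics/o7.png",f)
```

```text
[529.62838198 -45.54601197 217.69047051] 54.70871246836648 23.1667
```

View pics/o7.png

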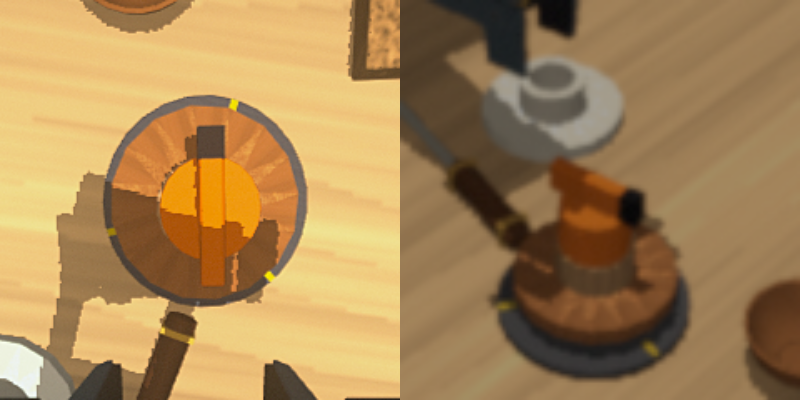

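The nut is clamped squarely on the neck and centred at (210,205). The base lies flat, the hand is clear, and nothing nearby in view has moved. Handing in.

```bash
python3 -c "
from workcell import env
print(env.job_done())"
```

```text
the job is handed in; nothing more can be done
None
```

The lamp base is seated flat on the flange and the nut clamped on its neck at about 1.2 N·m, handed in at about 23 s; the base slipped from the fingers just above the post and dropped onto the flange instead of being lowered.

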